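# Set out the breakfast jars on the serving board

### The arm

A 6-joint arm with a two-finger parallel gripper is mounted at the origin on a cart in front of the work surface, level with it; the furniture and walls round the work are solid. World frame = base frame: x ahead of the robot, y to its left, z up, the work surface at z = 0. Lengths are in m, angles in rad, forces in N, time in s.
With the tool pointing down it reaches from about 0.4 to 0.825 m from the base axis. Payload 7 kg.
Tool frame: the origin (TCP) lies on the centre line of the jaws, within the pads' length; the fingertips stand 22 mm ahead of it and the grasp point (between the pads) lies 3 mm ahead of it; z points along the fingers, y is the direction in which the jaws open and shut (so a half turn about z gives the same grasp; the last joint's range is limited). The gripper opens to 88 mm and grips with 3 to 60 N. Pads are 19 mm wide; open, the fingers measure 130 mm over their backs; the gripper's body (78 mm by 193 mm) begins 47 mm behind the grasp point.
Start: joints at [-0.983, 0.359, 0.012, 0, -1.224, -0.288], TCP at [0.199, -0.645, 0.249] pointing down, gripper open.
Joint ranges: [-3.07, 3.07], [-1.43, 2.12], [-1.02, 1.25], [-3.03, 1.67], [-3.05, -0], [-3.03, 3.03]. Speed limits (rad/s): [2.39, 2.39, 3.01, 3.14, 3.14, 3.14].

### API

Orientations are given as [roll, pitch, yaw] about the fixed x, y, z axes, in that order (R = Rz(yaw) Ry(pitch) Rx(roll)).
In Python, from station import arm gives the robot as it stands. The module is installed in compiled form; this text tells all that it offers.
- The arm moves only by the tool arm_command, never from a script. Its argument "motion" is a list of rows, each a list of 3 entries, a list of its own where there are three numbers: the shift along the tool's x, y, z in mm, then the turn, a rotation vector about the tool's x, y, z in degrees, then the opening, from 0 (shut) to 1 (fully open). In form: [[[tx, ty, tz], [wx, wy, wz], grip], ...]. A call has 1 to 20 rows; each row shifts and turns the commanded pose from where the row before left it, along the tool's axes as they then stand; what a row does not reach is not made up. A row lasts 1/12 s, in which the tool goes at most 41.7 mm and 7.16 degrees, less where a joint would pass 70% of its speed; a pose out of reach is approached as far as the arm can. A call is refused whole if a number of a shift passes 41.7 or a number of a turn 7.16, either way. A call with a gripper value outside its range is refused whole. The fingers move at their own pace and stop on an object; "newtons" is the grip in N (left out, the last holds). Time passes only in rows, so rows that do not move let the fingers close. It gives the time, the measured TCP pose, the force and the opening at its end, in the units of the state.
- arm.get_state(): the state, without advancing time (a new reading comes with each control period).
- arm.grab_frame(name): name is "scene" or "top" or "wrist"; returns the picture (400x640x3 uint8, red, green, blue); there is no depth.
- arm.camera_info(name): a dict with "fov_y" (degrees; the focal length in pixels is half the picture's height over the tangent of half this angle, whatever the lens; pixels are square), "cx", "cy" (the principal point, pixels), "view" (4x4, takes a point from world to camera coordinates); the wrist camera has in their place "tool_from_camera" (4x4, takes a point from camera to tool coordinates, whose origin is the TCP and whose axes are the flange's). Camera axes: x right, y down, z forward; pixel columns grow to the right and rows downward; lengths in m; the calibration is good to about 2 mm. A picture is of the moment at which its call begins: read the wrist's pose just before it. camera_info takes no time and is no camera call.
- arm.job_done(): hands the job in, once; it reports no verdict.
The state is a dict: "t": time; "q": joint angles; "qd": joint speeds; "joint_efforts": joint torques, N m; "eef_pos": TCP position; "ee_rot": TCP orientation; "force": force on the tool from outside, world axes, zero at the start; "moment": the same for the moment, N m; "width": finger opening in m.
Only numpy, scipy, OpenCV 4.12 (cv2) and the standard library are available. Lean on these libraries where they do the work, as an engineer would, in place of code of your own. Each camera call takes 0.05 s, during which the arm holds its last target. There are 200 camera calls.

### The job

Set out the four jars that stand at the front left of the worktop (not those along the wall) on the bamboo board: the strawberry jam on the blue coaster, the honey on the left-hand one of the other two as you see them from the robot, and the mustard on the right-hand one, each standing centred so that it is wholly on its coaster. Then stand the small spice jar upright in the middle of the lid of whichever jar is the middle one of the row. Tip nothing over, and leave the mug and the toothpick jar where they are.

Things in the scene. Friction and masses are not known exactly. Their poses are not given: they have to be found in the camera images.
- jam: strawberry jam jar, red contents, white lid, 102 mm tall, 68 mm across the body, lid 66 mm across and 11 mm high, flat on top, about 0.5 kg, stands upright at the front left of the worktop (one of four jars in a loose row there, not the similar ones along the wall; neighbours are about 115 mm apart centre to centre, side by side across the view); origin at the centre of its underside, z up
- honey: honey jar, golden contents, silver-grey lid, 110 mm tall, 68 mm across the body, lid 66 mm across and 11 mm high, flat on top, about 0.45 kg, stands upright at the front left of the worktop (one of four jars in a loose row there, not the similar ones along the wall; neighbours are about 115 mm apart centre to centre, side by side across the view); origin at the centre of its underside, z up
- mustard: mustard jar, short and wide with a dark green lid, 84 mm tall, 64 mm across the body, lid 63 mm across and 10 mm high, flat on top, about 0.25 kg, stands upright at the front left of the worktop (one of four jars in a loose row there, not the similar ones along the wall; neighbours are about 115 mm apart centre to centre, side by side across the view); origin at the centre of its underside, z up
- spice: spice jar, slim clear glass with a tall green cap, 105 mm tall, 44 mm across the body, cap 45 mm across and 20 mm high, about 0.11 kg, stands upright at the front left of the worktop (one of four jars in a loose row there, not the similar ones along the wall; neighbours are about 115 mm apart centre to centre, side by side across the view); origin at the centre of its underside, z up
- coaster_blue: blue round coaster with a cork-coloured centre, 96 mm across, 5 mm thick, fixed on the bamboo board; origin at the centre of its underside, z up, so a jar standing on it has its underside 5 mm above this origin. The three coasters lie in one row along the board, centres about 108 mm apart, in any colour order
- coaster_red: red round coaster with a cork-coloured centre, 96 mm across, 5 mm thick, fixed on the bamboo board; origin at the centre of its underside, z up, so a jar standing on it has its underside 5 mm above this origin. The three coasters lie in one row along the board, centres about 108 mm apart, in any colour order
- coaster_black: black round coaster with a cork-coloured centre, 96 mm across, 5 mm thick, fixed on the bamboo board; origin at the centre of its underside, z up, so a jar standing on it has its underside 5 mm above this origin. The three coasters lie in one row along the board, centres about 108 mm apart, in any colour order
- board: bamboo serving board, 215 x 355 x 13 mm, fixed flat on the worktop, long side roughly across the robot's view (along its own y; +y is its left end as seen from the robot); origin at the centre of its underside
- mug: white tea mug, 83 mm across, 94 mm high, handle on its -y side, origin at underside height, 17 mm from the cup axis towards the handle; bystander behind the board, not to be disturbed
- toothpicks: clear plastic jar with black cap lying on its side, 38 x 90 x 38 mm (long along its y), origin at the centre of its underside; bystander behind the jars at the left, not to be disturbed. A fixed coffee maker, 340 mm tall, stands close behind the row of jars, its front at x = 0.57 m, y = 0.02 to 0.23 m: keep the gripper clear of it
There are look-alikes about, which are no part of the job. Leave any orange or turquoise look-alike of the honey alone.

How it is judged:
At the end, for the whole second after the job is handed in: Jam on the blue coaster, honey on the left (+y) one of the other two, mustard on the right one, each centred within 13 mm; the spice jar on the lid of the middle jar of the row, centred within 12 mm; all four upright within 0.06 rad, released and at rest (((y of coaster_blue in the frame of coaster_red above 0 m and y of coaster_red in the frame of coaster_black above 0 m and (horizontal distance between jam and coaster_blue below 0.013 m and z of jam in the frame of coaster_blue between 0.001 and 0.01 m) and (horizontal distance between honey and coaster_red below 0.013 m and z of honey in the frame of coaster_red between 0.001 and 0.01 m) and (horizontal distance between mustard and coaster_black below 0.013 m and z of mustard in the frame of coaster_black between 0.001 and 0.01 m) and (horizontal distance between spice and honey below 0.012 m and z of spice in the frame of honey between 0.103 and 0.117 m)) or (y of coaster_blue in the frame of coaster_black above 0 m and y of coaster_black in the frame of coaster_red above 0 m and (horizontal distance between jam and coaster_blue below 0.013 m and z of jam in the frame of coaster_blue between 0.001 and 0.01 m) and (horizontal distance between honey and coaster_black below 0.013 m and z of honey in the frame of coaster_black between 0.001 and 0.01 m) and (horizontal distance between mustard and coaster_red below 0.013 m and z of mustard in the frame of coaster_red between 0.001 and 0.01 m) and (horizontal distance between spice and honey below 0.012 m and z of spice in the frame of honey between 0.103 and 0.117 m)) or (y of coaster_red in the frame of coaster_blue above 0 m and y of coaster_blue in the frame of coaster_black above 0 m and (horizontal distance between honey and coaster_red below 0.013 m and z of honey in the frame of coaster_red between 0.001 and 0.01 m) and (horizontal distance between jam and coaster_blue below 0.013 m and z of jam in the frame of coaster_blue between 0.001 and 0.01 m) and (horizontal distance between mustard and coaster_black below 0.013 m and z of mustard in the frame of coaster_black between 0.001 and 0.01 m) and (horizontal distance between spice and jam below 0.012 m and z of spice in the frame of jam between 0.095 and 0.109 m)) or (y of coaster_red in the frame of coaster_black above 0 m and y of coaster_black in the frame of coaster_blue above 0 m and (horizontal distance between honey and coaster_red below 0.013 m and z of honey in the frame of coaster_red between 0.001 and 0.01 m) and (horizontal distance between mustard and coaster_black below 0.013 m and z of mustard in the frame of coaster_black between 0.001 and 0.01 m) and (horizontal distance between jam and coaster_blue below 0.013 m and z of jam in the frame of coaster_blue between 0.001 and 0.01 m) and (horizontal distance between spice and mustard below 0.012 m and z of spice in the frame of mustard between 0.077 and 0.091 m)) or (y of coaster_black in the frame of coaster_blue above 0 m and y of coaster_blue in the frame of coaster_red above 0 m and (horizontal distance between honey and coaster_black below 0.013 m and z of honey in the frame of coaster_black between 0.001 and 0.01 m) and (horizontal distance between jam and coaster_blue below 0.013 m and z of jam in the frame of coaster_blue between 0.001 and 0.01 m) and (horizontal distance between mustard and coaster_red below 0.013 m and z of mustard in the frame of coaster_red between 0.001 and 0.01 m) and (horizontal distance between spice and jam below 0.012 m and z of spice in the frame of jam between 0.095 and 0.109 m)) or (y of coaster_black in the frame of coaster_red above 0 m and y of coaster_red in the frame of coaster_blue above 0 m and (horizontal distance between honey and coaster_black below 0.013 m and z of honey in the frame of coaster_black between 0.001 and 0.01 m) and (horizontal distance between mustard and coaster_red below 0.013 m and z of mustard in the frame of coaster_red between 0.001 and 0.01 m) and (horizontal distance between jam and coaster_blue below 0.013 m and z of jam in the frame of coaster_blue between 0.001 and 0.01 m) and (horizontal distance between spice and mustard below 0.012 m and z of spice in the frame of mustard between 0.077 and 0.091 m))) and angle between each of jam, honey, mustard, spice's own z axis and vertical below 0.06 rad and linear speed of each of jam, honey, mustard, spice below 0.02 m/s and contact force between each of jam, honey, mustard, spice and the fingers below 0.1 N); the robot touches nothing.
It fails at once if the mug is disturbed (moved over 20 mm) (distance of mug from where it was at the start of the episode above 0.02 m).
It fails at once if the toothpick jar is disturbed (moved over 20 mm) (distance of toothpicks from where it was at the start of the episode above 0.02 m).
It fails at once if a jar is tipped over (angle between any of jam, honey, mustard, spice's own z axis and vertical above 0.7 rad).
It also fails if it takes over 128 s, if anything falls off the work surface, if the arm or the gripper's body presses on something with over 40 N, if the wrist force passes 120 N, or if a joint passes its speed limit or range.

## Working session

There is one attempt and no reset: what is moved stays moved. The work goes in short steps, Python scripts to look and compute and a tool call to move; the robot and the scene stay as the last step left them, time stands still between calls to the robot, and variables do not carry over. Pictures are saved under pics/ and viewed, on a budget of 14 in all, crops included, one or two more only if the job needs it, and the job is handed in when it is done.

Besides the shell and the picture viewer there is one more tool, called after "Call:" as name(argument=value, ...), one argument or row to a line, values as JSON. arm_command: Moves the arm, as the interface text tells. Its arguments: {"type":"object","properties":{"motion":{"type":"array","items":{"type":"array"}},"newtons":{"type":"number"}},"required":["motion"]}

```bash
mkdir -p pics
cat > h.py <<'E'
import numpy as np, cv2
from station import arm
from scipy.spatial.transform import Rotation as R
def cam(name):
    i=arm.camera_info(name); f=200/np.tan(np.radians(i['fov_y'])/2)
    if 'view' in i: M=np.linalg.inv(np.array(i['view']))
    else:
        s=arm.get_state(); T=np.eye(4); T[:3,:3]=R.from_euler('xyz',s['ee_rot']).as_matrix(); T[:3,3]=s['eef_pos']
        M=T@np.array(i['tool_from_camera'])
    return f,i['cx'],i['cy'],M
def ray(c,u,v):
    f,cx,cy,M=c; d=M[:3,:3]@np.array([(u-cx)/f,(v-cy)/f,1]); return M[:3,3],d
def onz(c,u,v,z):
    o,d=ray(c,u,v); return o+d*(z-o[2])/d[2]
def proj(c,p):
    f,cx,cy,M=c; q=np.linalg.inv(M)@np.append(p,1); return q[0]/q[2]*f+cx,q[1]/q[2]*f+cy
def grab(name,fn=None):
    c=cam(name); im=arm.grab_frame(name)
    if fn: cv2.imwrite('pics/'+fn,im[:,:,::-1])
    return c,im
E
python3 - <<'E'
from h import *
np.set_printoptions(precision=4,suppress=True)
for n in('scene','top','wrist'):
    c,im=grab(n,n+'0.png'); print(n,c[0],c[1:3]);print(c[3])
    print({k:v for k,v in arm.camera_info(n).items() if k not in('view',)})
print(arm.get_state())
E
```

```text
scene 501.57526079128104 (315.4073047108762, 199.93277634247372)
[[ 0.1806 -0.6362  0.7501 -0.7675]
 [-0.9835 -0.1244  0.1313 -0.2387]
 [ 0.0098 -0.7614 -0.6482  1.2467]
 [ 0.      0.      0.      1.    ]]
{'fov_y': 43.478665466539084, 'cx': 315.4073047108762, 'cy': 199.93277634247372}
top 385.42906721589907 (320.6387267616594, 198.7075190934066)
[[ 0.0148 -0.9942  0.1064  0.5144]
 [-0.9996 -0.0172 -0.0212  0.0101]
 [ 0.0229 -0.1061 -0.9941  1.1446]
 [ 0.      0.      0.      1.    ]]
{'fov_y': 54.849798049450285, 'cx': 320.6387267616594, 'cy': 198.7075190934066}
wrist 342.0459618501384 (318.19697513740306, 204.77056007638848)
[[-0.2952  0.926   0.2352  0.1365]
 [ 0.9554  0.2856  0.0747 -0.665 ]
 [ 0.002   0.2468 -0.9691  0.3838]
 [ 0.      0.      0.      1.    ]]
{'fov_y': 60.63108218430674, 'cx': 318.19697513740306, 'cy': 204.77056007638848, 'tool_from_camera': array([[ 0.    , -0.969 , -0.2469,  0.0659],
       [ 1.    , -0.0001,  0.0005, -0.0009],
       [-0.0006, -0.2469,  0.969 , -0.136 ],
       [ 0.    ,  0.    ,  0.    ,  1.    ]])}
{'t': 0.15, 'q': array([-0.9829,  0.3592,  0.0113, -0.0002, -1.2241, -0.2881]), 'qd': array([ 0.0007, -0.0022,  0.0027,  0.0023,  0.0007, -0.0002]), 'joint_efforts': array([ -0.0012, -58.3277,  29.3291,   7.0012,   0.0088,  -0.0001]), 'eef_pos': array([ 0.1992, -0.6446,  0.2478]), 'ee_rot': array([ 3.1403, -0.0001, -2.8419]), 'force': array([-0.5036, -1.1283,  0.163 ]), 'moment': array([-0.0236,  0.0142,  0.0202]), 'width': 0.08750627161663374}
```

View pics/scene0.png

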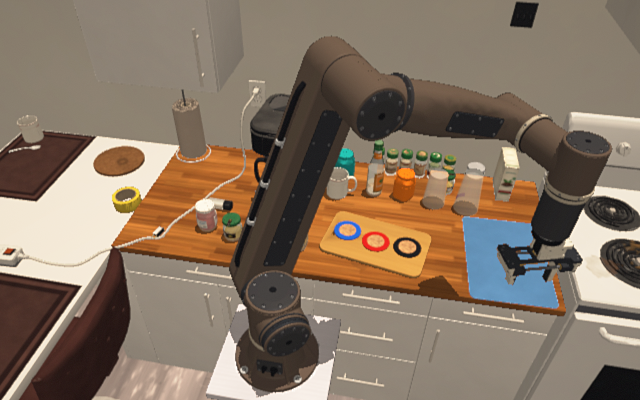

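View pics/top0.png

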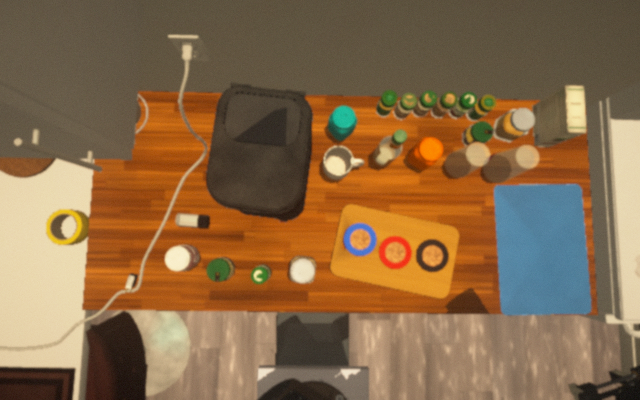

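The top view shows the four front-left jars: white lid at (180,258), dark green lid at (220,268), small green cap at (260,273) and silver lid at (302,270). The coasters, left to right, are blue (360,240), red (396,252) and black (432,255).

- **Possible confusions:** the white-lid jam could be confused with the silver-lid honey. The honey's look-alikes are turquoise (342,122), orange (428,150) and silver-lidded wall jars (475,155), (525,155), (520,120). The mustard's look-alike is a green-lid wall jar (480,132), and the spice's are the wall spice jars (388–487,103).
- **Choice:** I take the four at the front left.

I'll measure them and check in a close crop.

```bash
cat > m.py <<'E'
from h import *
np.set_printoptions(precision=4,suppress=True)
def blob(mask,u0,v0,r):
    m=np.zeros_like(mask); cv2.circle(m,(int(u0),int(v0)),r,255,-1); m&=mask
    n,l,st,ce=cv2.connectedComponentsWithStats(m); k=1+np.argmax(st[1:,4]); 
    cnt,_=cv2.findContours((l==k).astype(np.uint8),0,1); h=cv2.convexHull(max(cnt,key=cv2.contourArea))
    e=cv2.fitEllipse(h); return np.array(e[0]),e[1],st[k,4]
E
python3 - <<'E'
from m import *
c,im=grab('top'); hsv=cv2.cvtColor(im,cv2.COLOR_RGB2HSV); H,S,V=cv2.split(hsv)
white=((S<60)&(V>90)).astype(np.uint8)*255
green=((H>38)&(H<85)&(S>80)).astype(np.uint8)*255
for n,m,u,v,z in(('jam',white,180,258,.102),('mustard',green,220,268,.084),('spice',green,260,273,.105),('honey',white,302,270,.11)):
    e=blob(m,u,v,22); print(n,e,onz(c,*e[0],z))
for n,m,u,v in(('blue',(H>95)&(H<130)&(S>120),360,240),('red',((H<6)|(H>172))&(S>150)&(V>120),396,252),('black',(V<60),432,255)):
    e=blob(m.astype(np.uint8)*255,u,v,22); print(n,e,onz(c,*e[0],.018))
top=im[225:310,140:340]; sc=grab('scene')[1]
a=cv2.resize(top,None,fx=4,fy=4,interpolation=2); b=cv2.resize(sc[180:260,180:440],(800,246),interpolation=2)
cv2.imwrite('pics/crop1.png',np.vstack([a,b])[:,:,::-1])
E
```

```text
jam (array([176.996 , 258.3628]), (20.80379295349121, 22.457292556762695), np.int32(369)) [0.4602 0.3668 0.102 ]
mustard (array([218.0838, 269.7278]), (21.129444122314453, 21.850322723388672), np.int32(328)) [0.4304 0.2614 0.084 ]
spice (array([259.3424, 274.7662]), (15.558703422546387, 16.505874633789062), np.int32(138)) [0.4204 0.1472 0.105 ]
honey (array([302.1134, 270.5491]), (21.067556381225586, 21.887474060058594), np.int32(362)) [0.4332 0.0342 0.11  ]
blue (array([359.4514, 239.098 ]), (30.323942184448242, 30.832609176635742), np.int32(329)) [ 0.5186 -0.1288  0.018 ]
red (array([394.6748, 251.9962]), (30.039810180664062, 30.66417121887207), np.int32(333)) [ 0.4828 -0.2318  0.018 ]Traceback (most recent call last):
  File "<stdin>", line 8, in <module>
  File "m.py", line 5, in blob
    n,l,st,ce=cv2.connectedComponentsWithStats(m); k=1+np.argmax(st[1:,4]);
                                                       ~~~~~~~~~^^^^^^^^^^
    return _wrapfunc(a, 'argmax', axis=axis, out=out, **kwds)
    return bound(*args, **kwds)
ValueError: attempt to get argmax of an empty sequence
```

Run:
```python
from m import *
c,im=grab('top'); H,S,V=cv2.split(cv2.cvtColor(im,cv2.COLOR_RGB2HSV))
e=blob((V<95).astype(np.uint8)*255,432,255,22); print('black',e,onz(c,*e[0],.018))
b=((H>12)&(H<28)&(S>60)&(V>120)).astype(np.uint8)*255
top=im[225:310,140:340]; sc=grab('scene')[1]
a=cv2.resize(top,(640,272),interpolation=2); d=cv2.resize(im[195:300,320:480],(415,272),interpolation=2)
b=cv2.resize(sc[180:260,180:440],(800,246),interpolation=2)
cv2.imwrite('pics/crop1.png',np.vstack([np.hstack([a[:,::1][:, :640]])[:, :640], cv2.resize(b,(640,197))])[:,:,::-1])
```

```text
black (array([431.8509, 255.2672]), (29.81071662902832, 30.365741729736328), np.int32(297)) [ 0.4749 -0.3405  0.018 ]
```

View pics/crop1.png

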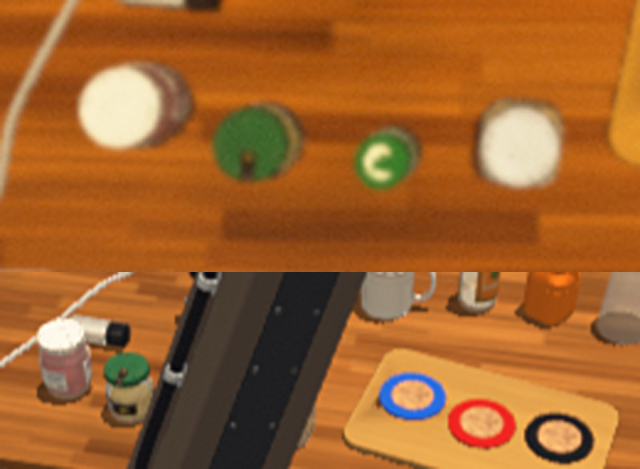

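The crop confirms the choice: the white-lid jar has red contents (jam), the short dark-green lid is the mustard, the slim one is the spice, and the silver lid with golden contents is the honey. The row on the board is blue, red, black, so honey goes on red (the middle), mustard on black, and spice on the honey. Next I set out for a view above the coasters.

Call:
arm_command(
  motion=[
    [[0, 0, -16], [0, 0, 5.73], 1],
    [[0, 0, -16], [0, 0, 5.73], 1],
    [[0, 0, -16], [0, 0, 5.73], 1],
    [[-21, 34, 0], [0, 0, 0], 1],
    [[-21, 34, 0], [0, 0, 0], 1],
    [[-21, 34, 0], [0, 0, 0], 1],
    [[-21, 34, 0], [0, 0, 0], 1],
    [[-21, 34, 0], [0, 0, 0], 1],
    [[-21, 34, 0], [0, 0, 0], 1],
    [[-21, 34, 0], [0, 0, 0], 1],
    [[-21, 34, 0], [0, 0, 0], 1],
    [[-21, 34, 0], [0, 0, 0], 1],
    [[-21, 34, 0], [0, 0, 0], 1],
    [[-21, 34, 0], [0, 0, 0], 1],
    [[-21, 34, 0], [0, 0, 0], 1],
    [[0, 0, 0], [0, 0, 0], 1],
    [[0, 0, 0], [0, 0, 0], 1],
    [[0, 0, 0], [0, 0, 0], 1],
  ],
  newtons=25,
)

```text
t: 1.8
eef_pos: [0.4514, -0.2367, 0.2966]
ee_rot: [-3.142, -0.0, -3.141]
force: [0.5, -0.6, -0.7]
width: 0.0878
```

```bash
cat > w.py <<'E'
from m import *
import sys
def coasters(fn=None):
    c,im=grab('wrist',fn); H,S,V=cv2.split(cv2.cvtColor(im,cv2.COLOR_RGB2HSV))
    for n,m,p in(('blue',(H>95)&(H<130)&(S>120),(.5186,-.1288,.018)),('red',((H<6)|(H>172))&(S>150)&(V>100),(.4828,-.2318,.018)),('black',(V<75),(.4749,-.3405,.018))):
        u,v=proj(c,p)
        try: e=blob(m.astype(np.uint8)*255,u,v,70); print(n,(u,v),e,onz(c,*e[0],.018))
        except Exception as x: print(n,(u,v),x)
def lid(n,p,r,fn=None):
    c,im=grab('wrist',fn); H,S,V=cv2.split(cv2.cvtColor(im,cv2.COLOR_RGB2HSV))
    m=((H>38)&(H<85)&(S>80)) if n in('mustard','spice') else (S<60)&(V>90)
    u,v=proj(c,p); e=blob(m.astype(np.uint8)*255,u,v,r); print(n,(u,v),e,onz(c,*e[0],p[2]))
E
python3 - <<'E'
from w import *
print(arm.get_state()); coasters('w1.png')
E
```

```text
{'t': 1.8, 'q': array([-0.0971,  0.0542, -0.2683,  0.0001, -1.2485, -1.4727]), 'qd': array([-0.0313,  0.0002, -0.0016,  0.0022,  0.0015, -0.0012]), 'joint_efforts': array([  1.1166, -33.8519,  29.6075,   6.99  ,  -0.0431,  -0.0514]), 'eef_pos': array([ 0.4514, -0.2367,  0.2966]), 'ee_rot': array([-3.1415, -0.0002, -3.1406]), 'force': array([ 0.5326, -0.5889, -0.7259]), 'moment': array([-0.0651,  0.0309, -0.0143]), 'width': 0.08775236978080166}
blue (np.float64(403.4915908745082), np.float64(225.72927463352326)) (array([410.226 , 213.1479]), (43.79404067993164, 65.78764343261719), np.int32(949)) [ 0.502  -0.1214  0.018 ]
red (np.float64(322.55667877231275), np.float64(198.22228690618934)) (array([321.6427, 196.7642]), (73.72846221923828, 75.3316879272461), np.int32(2523)) [ 0.4809 -0.2329  0.018 ]
black (np.float64(234.83636292643672), np.float64(191.93415131406587)) (array([220.652 , 249.7587]), (20.658449172973633, 25.277944564819336), np.int32(313)) [ 0.5514 -0.3634  0.018 ]
```

View pics/w1.png

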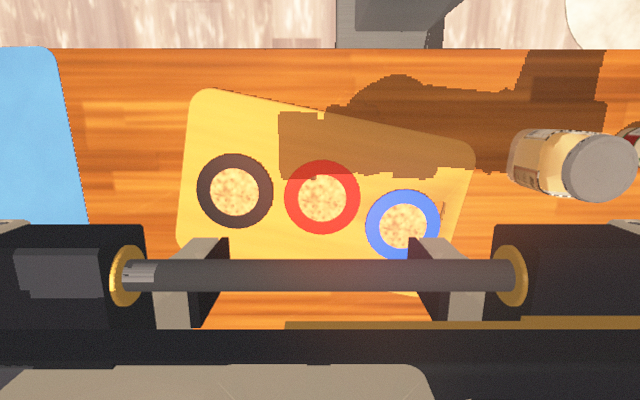

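The wrist view shows black at (235,191), red at (321,197) and blue at (403,225). These agree with the top-camera estimates to about 2 mm. I go on to the jam.

Call:
arm_command(
  motion=[
    [[0, 40, 0], [0, 0, 0], 1],
    [[0, 40, 0], [0, 0, 0], 1],
    [[0, 40, 0], [0, 0, 0], 1],
    [[0, 40, 0], [0, 0, 0], 1],
    [[0, 40, 0], [0, 0, 0], 1],
    [[0, 40, 0], [0, 0, 0], 1],
    [[0, 40, 0], [0, 0, 0], 1],
    [[0, 40, 0], [0, 0, 0], 1],
    [[0, 40, 0], [0, 0, 0], 1],
    [[0, 40, 0], [0, 0, 0], 1],
    [[0, 40, 0], [0, 0, 0], 1],
    [[0, 40, 0], [0, 0, 0], 1],
    [[0, 40, 0], [0, 0, 0], 1],
    [[0, 40, 0], [0, 0, 0], 1],
    [[0, 40, 0], [0, 0, 0], 1],
    [[0, 0, 10], [0, 0, 0], 1],
    [[0, 0, 0], [0, 0, 0], 1],
    [[0, 0, 0], [0, 0, 0], 1],
    [[0, 0, 0], [0, 0, 0], 1],
  ],
)

```text
t: 3.43
eef_pos: [0.4522, 0.3615, 0.2869]
ee_rot: [-3.141, 0.0, 3.14]
force: [0.2, -1.2, 0.3]
width: 0.0874
```

Run:
```python
from w import *
s=arm.get_state(); print(s['t'],s['q'],s['eef_pos'],s['ee_rot']); 
lid('jam',(.4602,.3668,.102),60,'w2.png')
lid('mustard',(.4304,.2614,.084),60)
```

```text
3.4333 [ 1.0122  0.1787 -0.1461  0.0003 -1.2462 -2.5851] [0.4522 0.3615 0.2869] [-3.1413  0.0002  3.1396]
jam (np.float64(324.3671040190829), np.float64(196.58769653932646)) (array([325.9588, 209.4175]), (35.416839599609375, 62.635372161865234), np.int32(1500)) [0.473  0.3684 0.102 ]
mustard (np.float64(217.68089665367057), np.float64(163.35242214968218)) (array([220.3665, 161.7771]), (61.16291809082031, 64.38003540039062), np.int32(2742)) [0.4288 0.2642 0.084 ]
```

View pics/w2.png

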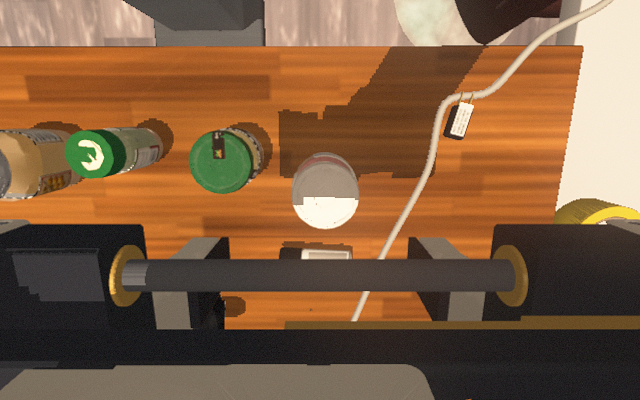

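The jam lid is at about (326,195), spanning 292–358, half in the arm's shadow. That puts the jam at (0.460, 0.368). I descend and grip.

Call:
arm_command(
  motion=[
    [[-7.5, 6, 20], [0, 0, 0], 1],
    [[0, 0, 35], [0, 0, 0], 1],
    [[0, 0, 35], [0, 0, 0], 1],
    [[0, 0, 35], [0, 0, 0], 1],
    [[0, 0, 35], [0, 0, 0], 1],
    [[0, 0, 26], [0, 0, 0], 1],
    [[0, 0, 15], [0, 0, 0], 1],
    [[0, 0, 5], [0, 0, 0], 1],
    [[0, 0, 0], [0, 0, 0], 1],
    [[0, 0, 0], [0, 0, 0], 1],
  ],
)

```text
t: 4.37
eef_pos: [0.4598, 0.3693, 0.0819]
ee_rot: [3.14, 0.001, 3.141]
force: [0.9, -0.5, 0.2]
width: 0.0875
```

Call:
arm_command(
  motion=[
    [[0, 0, 0], [0, 0, 0], 0.6],
    [[0, 0, 0], [0, 0, 0], 0.3],
    [[0, 0, 0], [0, 0, 0], 0],
    [[0, 0, 0], [0, 0, 0], 0],
    [[0, 0, 0], [0, 0, 0], 0],
    [[0, 0, 0], [0, 0, 0], 0],
  ],
  newtons=25,
)

```text
t: 4.87
eef_pos: [0.4594, 0.3688, 0.0815]
ee_rot: [3.142, 0.001, 3.142]
force: [-0.7, -3.0, 6.6]
width: 0.0673
```

Call:
arm_command(
  motion=[
    [[0, 0, -10], [0, 0, 0], 0],
    [[0, 0, -25], [0, 0, 0], 0],
    [[0, 0, -35], [0, 0, 0], 0],
    [[0, 0, -35], [0, 0, 0], 0],
    [[0, 0, -35], [0, 0, 0], 0],
    [[0, 0, -30], [0, 0, 0], 0],
    [[0, -15, 0], [0, 0, 0], 0],
    [[0, -25, 0], [0, 0, 0], 0],
    [[0, -35, 0], [0, 0, 0], 0],
    [[0, -35, 0], [0, 0, 0], 0],
    [[0, -35, 0], [0, 0, 0], 0],
    [[0, -35, 0], [0, 0, 0], 0],
    [[0, -35, 0], [0, 0, 0], 0],
  ],
)

```text
t: 5.95
eef_pos: [0.4578, 0.1522, 0.2501]
ee_rot: [3.141, -0.001, -3.142]
force: [1.1, 0.1, -3.9]
width: 0.0673
```

Call:
arm_command(
  motion=[
    [[0, -35, 0], [0, 0, 0], 0],
    [[0, -35, 0], [0, 0, 0], 0],
    [[0, -35, 0], [0, 0, 0], 0],
    [[0, -35, 0], [0, 0, 0], 0],
    [[0, -35, 0], [0, 0, 0], 0],
    [[-15, -35, 0], [0, 0, 0], 0],
    [[-20, -35, 0], [0, 0, 0], 0],
    [[-14, -20, 0], [0, 0, 0], 0],
    [[-9, -17, 0], [0, 0, 0], 0],
    [[0, 0, 0], [0, 0, 0], 0],
    [[0, 0, 0], [0, 0, 0], 0],
    [[0, 0, 0], [0, 0, 0], 0],
    [[0, 0, 0], [0, 0, 0], 0],
  ],
)

```text
t: 7.03
eef_pos: [0.5163, -0.1273, 0.2504]
ee_rot: [3.141, -0.0, -3.141]
force: [-1.1, 0.3, -4.2]
width: 0.0667
```

Run:
```python
from w import *
s=arm.get_state(); print(s['t'],s['q'],s['eef_pos'],s['ee_rot'],s['force'],s['width']); 
c,im=grab('wrist','w3.png'); coasters()
print(proj(c,s['eef_pos']+[0,0,.021]))
```

```text
7.0333 [ 0.1268  0.1218 -0.2991 -0.0005 -1.1503 -1.6972] [ 0.5163 -0.1273  0.2504] [ 3.1412 -0.0004 -3.1413] [-1.147   0.3445 -4.1521] 0.06667638054579388
blue (np.float64(317.22940503812873), np.float64(181.68966131914567)) (array([346.7726, 167.6109]), (18.044530868530273, 43.488155364990234), np.int32(324)) [ 0.5031 -0.0968  0.018 ]
red (np.float64(220.7236714847746), np.float64(148.57330898244066)) (array([220.1906, 146.9819]), (85.83336639404297, 91.81156921386719), np.int32(3603)) [ 0.4811 -0.2323  0.018 ]
black (np.float64(117.74780212913535), np.float64(140.99170967573153)) (array([114.9292, 141.9991]), (74.51883697509766, 97.10401153564453), np.int32(1822)) [ 0.476  -0.3436  0.018 ]
(np.float64(320.1715480867388), np.float64(299.21625387511824))
```

View pics/w3.png

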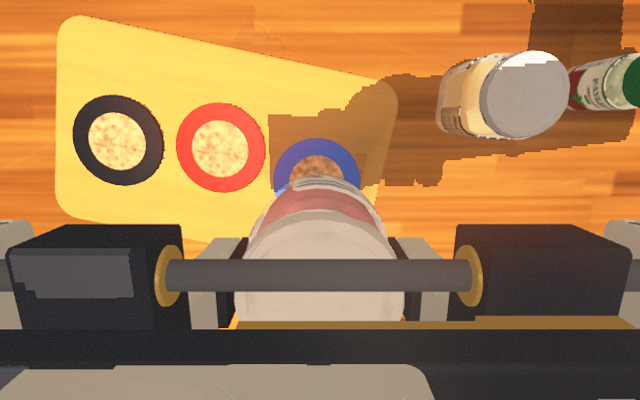

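The jar hangs straight and the blue coaster spans columns 273–361, centred under it as predicted. I lower it.

Call:
arm_command(
  motion=[
    [[-2, -1.5, 20], [0, 0, 0], 0],
    [[0, 0, 30], [0, 0, 0], 0],
    [[0, 0, 30], [0, 0, 0], 0],
    [[0, 0, 30], [0, 0, 0], 0],
    [[0, 0, 20], [0, 0, 0], 0],
    [[0, 0, 10], [0, 0, 0], 0],
    [[0, 0, 5], [0, 0, 0], 0],
    [[0, 0, 3], [0, 0, 0], 0],
    [[0, 0, 0], [0, 0, 0], 0],
    [[0, 0, 0], [0, 0, 0], 0],
    [[0, 0, 0], [0, 0, 0], 0],
  ],
)

```text
t: 8.05
eef_pos: [0.5198, -0.1294, 0.1038]
ee_rot: [3.142, 0.002, -3.142]
force: [0.8, 0.4, -4.4]
width: 0.0673
```

Call:
arm_command(
  motion=[
    [[0, 0, 1], [0, 0, 0], 0],
    [[0, 0, 1], [0, 0, 0], 0],
    [[0, 0, 0], [0, 0, 0], 0],
    [[0, 0, 0], [0, 0, 0], 0],
  ],
)

```text
t: 8.38
eef_pos: [0.5189, -0.1295, 0.1007]
ee_rot: [3.142, 0.0, 3.141]
force: [-0.6, -0.1, -4.2]
width: 0.0672
```

Call:
arm_command(
  motion=[
    [[0, 0, 1], [0, 0, 0], 0],
    [[0, 0, 0.7], [0, 0, 0], 0],
    [[0, 0, 0], [0, 0, 0], 0],
    [[0, 0, 0], [0, 0, 0], 0],
  ],
)

```text
t: 8.72
eef_pos: [0.5194, -0.1295, 0.0995]
ee_rot: [-3.141, 0.001, -3.141]
force: [-1.5, -0.7, 4.3]
width: 0.0673
```

Contact, so I release and go to the mustard.

Call:
arm_command(
  motion=[
    [[0, 0, 0], [0, 0, 0], 0.4],
    [[0, 0, 0], [0, 0, 0], 0.7],
    [[0, 0, 0], [0, 0, 0], 1],
    [[0, 0, 0], [0, 0, 0], 1],
    [[0, 0, 0], [0, 0, 0], 1],
    [[0, 0, 0], [0, 0, 0], 1],
    [[0, 0, -20], [0, 0, 0], 1],
    [[0, 0, -40], [0, 0, 0], 1],
    [[0, 0, -40], [0, 0, 0], 1],
    [[0, 0, -40], [0, 0, 0], 1],
    [[0, 0, -10], [0, 0, 0], 1],
  ],
)

```text
t: 9.63
eef_pos: [0.5216, -0.1299, 0.2557]
ee_rot: [-3.141, 0.009, -3.141]
force: [1.8, -0.1, 0.7]
width: 0.0873
```

Call:
arm_command(
  motion=[
    [[9, 30, 0], [0, 0, 0], 1],
    [[9, 38, 0], [0, 0, 0], 1],
    [[9, 38, 0], [0, 0, 0], 1],
    [[9, 38, 0], [0, 0, 0], 1],
    [[9, 38, 0], [0, 0, 0], 1],
    [[9, 38, 0], [0, 0, 0], 1],
    [[9, 38, 0], [0, 0, 0], 1],
    [[9, 38, 0], [0, 0, 0], 1],
    [[9, 38, 0], [0, 0, 0], 1],
    [[9, 38, 0], [0, 0, 0], 1],
    [[0, 20, 0], [0, 0, 0], 1],
    [[0, 0, 0], [0, 0, 0], 1],
    [[0, 0, 0], [0, 0, 0], 1],
    [[0, 0, 0], [0, 0, 0], 1],
  ],
)

```text
t: 10.8
eef_pos: [0.4288, 0.2623, 0.2485]
ee_rot: [-3.141, -0.0, -3.141]
force: [1.4, -0.3, 0.6]
width: 0.0875
```

Run:
```python
from w import *
s=arm.get_state(); print(s['t'],s['q'],s['eef_pos'],s['ee_rot'],s['force'],s['width']); 
lid('mustard',(.4296,.263,.084),60,'w4.png')
lid('spice',(.4204,.1472,.105),40)
```

```text
10.8 [ 0.9404  0.0732 -0.3591 -0.0001 -1.1392 -2.511 ] [0.4288 0.2623 0.2485] [-3.1411 -0.0005 -3.1414] [ 1.4152 -0.2847  0.6238] 0.08746398478125389
mustard (np.float64(319.7226896365314), np.float64(194.02581988944243)) (array([319.487 , 192.6729]), (67.5982894897461, 67.72984313964844), np.int32(3028)) [0.4284 0.2628 0.084 ]
spice (np.float64(181.39948081177687), np.float64(188.52389020171597)) (array([186.799 , 184.5884]), (54.53672790527344, 60.5833625793457), np.int32(2118)) [0.4171 0.152  0.105 ]
```

Call:
arm_command(
  motion=[
    [[0, 0.5, 20], [0, 0, 0], 1],
    [[0, 0, 35], [0, 0, 0], 1],
    [[0, 0, 35], [0, 0, 0], 1],
    [[0, 0, 35], [0, 0, 0], 1],
    [[0, 0, 30], [0, 0, 0], 1],
    [[0, 0, 16], [0, 0, 0], 1],
    [[0, 0, 6], [0, 0, 0], 1],
    [[0, 0, 2], [0, 0, 0], 1],
    [[0, 0, 0], [0, 0, 0], 1],
    [[0, 0, 0], [0, 0, 0], 1],
  ],
)

```text
t: 11.73
eef_pos: [0.4298, 0.2635, 0.0712]
ee_rot: [3.14, 0.001, 3.141]
force: [0.0, -0.6, 0.7]
width: 0.0878
```

Call:
arm_command(
  motion=[
    [[0, 0, 0], [0, 0, 0], 0.6],
    [[0, 0, 0], [0, 0, 0], 0.3],
    [[0, 0, 0], [0, 0, 0], 0],
    [[0, 0, 0], [0, 0, 0], 0],
    [[0, 0, 0], [0, 0, 0], 0],
    [[0, 0, 0], [0, 0, 0], 0],
  ],
  newtons=20,
)

```text
t: 12.23
eef_pos: [0.4292, 0.2634, 0.0703]
ee_rot: [3.141, 0.001, 3.142]
force: [-0.9, -0.3, 4.2]
width: 0.0635
```

Call:
arm_command(
  motion=[
    [[0, 0, -10], [0, 0, 0], 0],
    [[0, 0, -25], [0, 0, 0], 0],
    [[0, 0, -35], [0, 0, 0], 0],
    [[0, 0, -35], [0, 0, 0], 0],
    [[0, 0, -35], [0, 0, 0], 0],
    [[0, 0, -30], [0, 0, 0], 0],
    [[0, -15, -10], [0, 0, 0], 0],
    [[0, -25, 0], [0, 0, 0], 0],
    [[0, -35, 0], [0, 0, 0], 0],
    [[0, -35, 0], [0, 0, 0], 0],
    [[0, -35, 0], [0, 0, 0], 0],
    [[0, -35, 0], [0, 0, 0], 0],
    [[0, -35, 0], [0, 0, 0], 0],
  ],
)

```text
t: 13.32
eef_pos: [0.4275, 0.0459, 0.2495]
ee_rot: [-3.141, -0.001, -3.141]
force: [1.1, 0.1, -2.6]
width: 0.0632
```

Call:
arm_command(
  motion=[
    [[0, -35, 0], [0, 0, 0], 0],
    [[-6, -35, 0], [0, 0, 0], 0],
    [[-6, -35, 0], [0, 0, 0], 0],
    [[-6, -35, 0], [0, 0, 0], 0],
    [[-6, -35, 0], [0, 0, 0], 0],
    [[-6, -35, 0], [0, 0, 0], 0],
    [[-6, -35, 0], [0, 0, 0], 0],
    [[-6, -35, 0], [0, 0, 0], 0],
    [[-3, -35, 0], [0, 0, 0], 0],
    [[-1, -35, 0], [0, 0, 0], 0],
    [[0, -25, 0], [0, 0, 0], 0],
    [[0, -15, 0], [0, 0, 0], 0],
    [[0, 0, 0], [0, 0, 0], 0],
    [[0, 0, 0], [0, 0, 0], 0],
    [[0, 0, 0], [0, 0, 0], 0],
  ],
)

```text
t: 14.57
eef_pos: [0.474, -0.3415, 0.2493]
ee_rot: [3.141, -0.001, 3.141]
force: [-0.2, -0.4, -2.3]
width: 0.0634
```

Run:
```python
from w import *
s=arm.get_state(); print(s['t'],s['q'],s['eef_pos'],s['ee_rot'],s['force'],s['width']); 
coasters('w5.png')
```

```text
14.5667 [-0.2902  0.211  -0.1916 -0.0005 -1.1698 -1.2812] [ 0.474  -0.3415  0.2493] [ 3.1407 -0.0014  3.1408] [-0.2372 -0.3616 -2.2563] 0.06342337012161232
blue (np.float64(508.3163148965547), np.float64(219.30176461343706)) (array([516.5543, 194.4409]), (31.89476203918457, 58.00473403930664), np.int32(669)) [ 0.4901 -0.1236  0.018 ]
red (np.float64(418.756857793008), np.float64(188.06528104962138)) (array([417.2888, 186.2371]), (82.39537048339844, 88.39630889892578), np.int32(3343)) [ 0.4808 -0.2336  0.018 ]
black (np.float64(319.494785498309), np.float64(181.05627224266198)) (array([320.2516, 234.8034]), (30.417675018310547, 39.07404327392578), np.int32(548)) [ 0.5367 -0.3396  0.018 ]
```

View pics/w5.png

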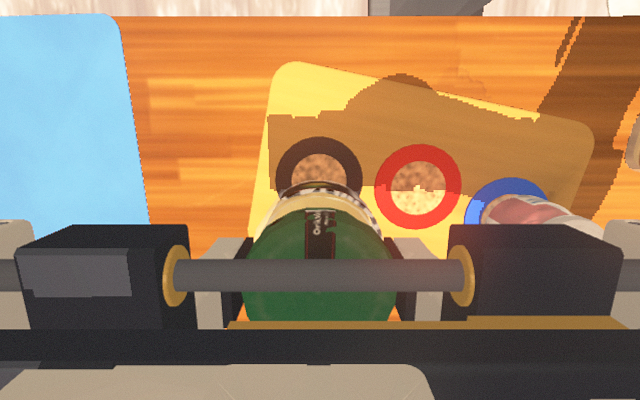

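The mustard hangs straight and the black coaster spans columns 275–364 with its top at row 137, centred at (319,181) as predicted. I lower it.

Call:
arm_command(
  motion=[
    [[-0.5, 1, 20], [0, 0, 0], 0],
    [[0, 0, 30], [0, 0, 0], 0],
    [[0, 0, 30], [0, 0, 0], 0],
    [[0, 0, 30], [0, 0, 0], 0],
    [[0, 0, 25], [0, 0, 0], 0],
    [[0, 0, 12], [0, 0, 0], 0],
    [[0, 0, 6], [0, 0, 0], 0],
    [[0, 0, 4], [0, 0, 0], 0],
    [[0, 0, 2], [0, 0, 0], 0],
    [[0, 0, 0], [0, 0, 0], 0],
    [[0, 0, 0], [0, 0, 0], 0],
    [[0, 0, 0], [0, 0, 0], 0],
  ],
)

```text
t: 15.62
eef_pos: [0.476, -0.3411, 0.0919]
ee_rot: [-3.141, 0.002, -3.142]
force: [0.2, 0.2, -3.0]
width: 0.0633
```

Call:
arm_command(
  motion=[
    [[0, 0, 1], [0, 0, 0], 0],
    [[0, 0, 0.5], [0, 0, 0], 0],
    [[0, 0, 0], [0, 0, 0], 0],
    [[0, 0, 0], [0, 0, 0], 0],
  ],
)

```text
t: 15.95
eef_pos: [0.4754, -0.341, 0.0894]
ee_rot: [-3.142, 0.0, 3.141]
force: [0.4, 0.3, -2.8]
width: 0.0636
```

Call:
arm_command(
  motion=[
    [[0, 0, 0.8], [0, 0, 0], 0],
    [[0, 0, 0.7], [0, 0, 0], 0],
    [[0, 0, 0], [0, 0, 0], 0],
    [[0, 0, 0], [0, 0, 0], 0],
  ],
)

```text
t: 16.28
eef_pos: [0.4754, -0.341, 0.0883]
ee_rot: [-3.141, 0.0, 3.141]
force: [-1.9, 1.1, 3.4]
width: 0.0631
```

Call:
arm_command(
  motion=[
    [[0, 0, 0], [0, 0, 0], 0.4],
    [[0, 0, 0], [0, 0, 0], 0.7],
    [[0, 0, 0], [0, 0, 0], 1],
    [[0, 0, 0], [0, 0, 0], 1],
    [[0, 0, 0], [0, 0, 0], 1],
    [[0, 0, 0], [0, 0, 0], 1],
    [[0, 0, -20], [0, 0, 0], 1],
    [[0, 0, -40], [0, 0, 0], 1],
    [[0, 0, -40], [0, 0, 0], 1],
    [[0, 0, -40], [0, 0, 0], 1],
    [[0, 0, -25], [0, 0, 0], 1],
  ],
)

```text
t: 17.2
eef_pos: [0.4763, -0.3416, 0.2574]
ee_rot: [-3.139, 0.004, -3.141]
force: [1.2, -1.0, 0.2]
width: 0.0875
```

Call:
arm_command(
  motion=[
    [[0, 30, 0], [0, 0, 0], 1],
    [[5, 38, 0], [0, 0, 0], 1],
    [[5, 38, 0], [0, 0, 0], 1],
    [[5, 38, 0], [0, 0, 0], 1],
    [[5, 38, 0], [0, 0, 0], 1],
    [[5, 38, 0], [0, 0, 0], 1],
    [[5, 38, 0], [0, 0, 0], 1],
    [[5, 38, 0], [0, 0, 0], 1],
    [[5, 38, 0], [0, 0, 0], 1],
    [[2, 28, 0], [0, 0, 0], 1],
    [[0, 13, 0], [0, 0, 0], 1],
    [[0, 0, 0], [0, 0, 0], 1],
    [[0, 0, 0], [0, 0, 0], 1],
    [[0, 0, 0], [0, 0, 0], 1],
  ],
)

```text
t: 18.37
eef_pos: [0.4334, 0.0338, 0.2528]
ee_rot: [-3.141, -0.0, -3.142]
force: [0.4, -0.1, 0.9]
width: 0.0875
```

Run:
```python
from w import *
s=arm.get_state(); print(s['t'],s['q'],s['eef_pos'],s['ee_rot'],s['force'],s['width']); 
lid('honey',(.4332,.0342,.11),60,'w6.png')
lid('spice',(.4190,.149,.105),40)
```

```text
18.3667 [ 0.5348 -0.0538 -0.4778 -0.     -1.147  -2.1056] [0.4334 0.0338 0.2528] [-3.1415 -0.0002 -3.1415] [ 0.3775 -0.1396  0.8843] 0.08753472435067246
honey (np.float64(319.40198613074944), np.float64(198.41916625255075)) (array([319.3981, 196.3822]), (75.74517822265625, 76.06632995605469), np.int32(4405)) [0.4315 0.0342 0.11  ]
spice (np.float64(456.2583491235179), np.float64(180.49059429928792)) (array([452.5388, 178.2674]), (52.788516998291016, 59.08534240722656), np.int32(1600)) [0.4171 0.1457 0.105 ]
```

View pics/w6.png

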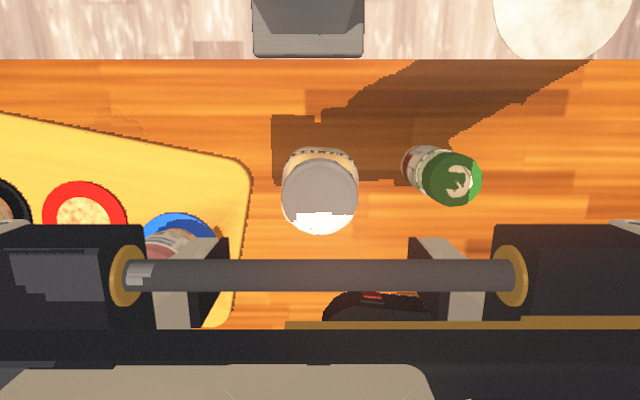

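The honey lid is centred at (319,196), directly under the jaws, with golden contents visible. I grip it.

Call:
arm_command(
  motion=[
    [[1, 0.5, 20], [0, 0, 0], 1],
    [[0, 0, 35], [0, 0, 0], 1],
    [[0, 0, 35], [0, 0, 0], 1],
    [[0, 0, 30], [0, 0, 0], 1],
    [[0, 0, 22], [0, 0, 0], 1],
    [[0, 0, 14], [0, 0, 0], 1],
    [[0, 0, 6], [0, 0, 0], 1],
    [[0, 0, 2], [0, 0, 0], 1],
    [[0, 0, 0], [0, 0, 0], 1],
    [[0, 0, 0], [0, 0, 0], 1],
  ],
)

```text
t: 19.3
eef_pos: [0.4331, 0.0346, 0.0897]
ee_rot: [3.141, 0.001, 3.141]
force: [-0.8, -1.1, -0.4]
width: 0.0872
```

Call:
arm_command(
  motion=[
    [[0, 0, 0], [0, 0, 0], 0.6],
    [[0, 0, 0], [0, 0, 0], 0.3],
    [[0, 0, 0], [0, 0, 0], 0],
    [[0, 0, 0], [0, 0, 0], 0],
    [[0, 0, 0], [0, 0, 0], 0],
    [[0, 0, 0], [0, 0, 0], 0],
  ],
  newtons=25,
)

```text
t: 19.8
eef_pos: [0.4328, 0.0347, 0.0894]
ee_rot: [3.141, 0.001, -3.142]
force: [-1.9, 0.1, 7.4]
width: 0.0683
```

Call:
arm_command(
  motion=[
    [[0, 0, -10], [0, 0, 0], 0],
    [[0, 0, -25], [0, 0, 0], 0],
    [[0, 0, -35], [0, 0, 0], 0],
    [[0, 0, -35], [0, 0, 0], 0],
    [[0, 0, -35], [0, 0, 0], 0],
    [[0, 0, -30], [0, 0, 0], 0],
    [[-6, -15, 0], [0, 0, 0], 0],
    [[-6, -25, 0], [0, 0, 0], 0],
    [[-6, -35, 0], [0, 0, 0], 0],
    [[-6, -35, 0], [0, 0, 0], 0],
    [[-6, -35, 0], [0, 0, 0], 0],
    [[-6, -35, 0], [0, 0, 0], 0],
    [[-6, -35, 0], [0, 0, 0], 0],
    [[-5, -27, 0], [0, 0, 0], 0],
    [[-2, -15, 0], [0, 0, 0], 0],
    [[0, -10, 0], [0, 0, 0], 0],
    [[0, 0, 0], [0, 0, 0], 0],
    [[0, 0, 0], [0, 0, 0], 0],
    [[0, 0, 0], [0, 0, 0], 0],
  ],
)

```text
t: 21.38
eef_pos: [0.4811, -0.2316, 0.2586]
ee_rot: [3.141, -0.0, -3.142]
force: [0.2, 0.6, -2.9]
width: 0.0684
```

Run:
```python
from w import *
s=arm.get_state(); print(s['t'],s['q'],s['eef_pos'],s['ee_rot'],s['force'],s['width']); 
coasters('w7.png')
```

```text
21.3833 [-0.0816  0.1198 -0.2821 -0.0005 -1.1694 -1.4889] [ 0.4811 -0.2316  0.2586] [ 3.1411 -0.0005 -3.1415] [ 0.205   0.57   -2.8579] 0.06838014340110105
blue (np.float64(408.6183955206094), np.float64(211.06830083346168)) (array([395.4029, 183.5159]), (19.793922424316406, 51.70283889770508), np.int32(418)) [ 0.4866 -0.1457  0.018 ]
red (np.float64(318.42493251195975), np.float64(180.1359589734231)) (array([317.4899, 177.4772]), (80.88401794433594, 83.62862396240234), np.int32(1444)) [ 0.4798 -0.2328  0.018 ]
black (np.float64(220.47440779693522), np.float64(173.12068780930582)) (array([230.2049, 198.4793]), (5.986103534698486, 19.104415893554688), np.int32(34)) [ 0.5038 -0.3315  0.018 ]
```

View pics/w7.png

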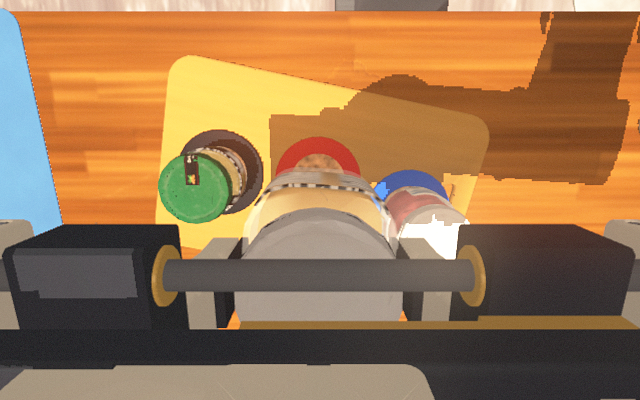

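The red coaster spans columns 275–361, centred under the honey, and the neighbours stand clear. I lower it.

Call:
arm_command(
  motion=[
    [[0, -0.5, 20], [0, 0, 0], 0],
    [[0, 0, 30], [0, 0, 0], 0],
    [[0, 0, 30], [0, 0, 0], 0],
    [[0, 0, 25], [0, 0, 0], 0],
    [[0, 0, 20], [0, 0, 0], 0],
    [[0, 0, 12], [0, 0, 0], 0],
    [[0, 0, 6], [0, 0, 0], 0],
    [[0, 0, 4], [0, 0, 0], 0],
    [[0, 0, 2], [0, 0, 0], 0],
    [[0, 0, 0], [0, 0, 0], 0],
    [[0, 0, 0], [0, 0, 0], 0],
    [[0, 0, 0], [0, 0, 0], 0],
  ],
)

```text
t: 22.43
eef_pos: [0.482, -0.233, 0.1108]
ee_rot: [-3.141, 0.002, -3.142]
force: [-0.2, -0.6, -4.6]
width: 0.0682
```

Call:
arm_command(
  motion=[
    [[0, 0, 1], [0, 0, 0], 0],
    [[0, 0, 0.5], [0, 0, 0], 0],
    [[0, 0, 0], [0, 0, 0], 0],
    [[0, 0, 0], [0, 0, 0], 0],
  ],
)

```text
t: 22.77
eef_pos: [0.4814, -0.233, 0.1085]
ee_rot: [-3.142, 0.0, 3.141]
force: [0.2, 0.5, -3.3]
width: 0.0682
```

Call:
arm_command(
  motion=[
    [[0, 0, 0.8], [0, 0, 0], 0],
    [[0, 0, 0.7], [0, 0, 0], 0],
    [[0, 0, 0], [0, 0, 0], 0],
    [[0, 0, 0], [0, 0, 0], 0],
  ],
)

```text
t: 23.1
eef_pos: [0.4814, -0.233, 0.1074]
ee_rot: [-3.141, 0.0, 3.142]
force: [-1.9, 2.0, 4.9]
width: 0.0682
```

Call:
arm_command(
  motion=[
    [[0, 0, 0], [0, 0, 0], 0.8],
    [[0, 0, 0], [0, 0, 0], 0.93],
    [[0, 0, 0], [0, 0, 0], 0.93],
    [[0, 0, 0], [0, 0, 0], 0.93],
    [[0, 0, 0], [0, 0, 0], 0.93],
    [[0, 0, -15], [0, 0, 0], 0.93],
    [[0, 0, -30], [0, 0, 0], 0.93],
    [[0, 0, -40], [0, 0, 0], 0.93],
    [[0, 0, -40], [0, 0, 0], 0.93],
    [[0, 0, -20], [0, 0, 0], 1],
  ],
)

```text
t: 23.93
eef_pos: [0.4829, -0.2336, 0.2569]
ee_rot: [-3.14, 0.005, -3.141]
force: [1.4, 0.1, 0.2]
width: 0.0845
```

Call:
arm_command(
  motion=[
    [[0, 30, 0], [0, 0, 0], 1],
    [[7, 38, 0], [0, 0, 0], 1],
    [[7, 38, 0], [0, 0, 0], 1],
    [[7, 38, 0], [0, 0, 0], 1],
    [[7, 38, 0], [0, 0, 0], 1],
    [[7, 38, 0], [0, 0, 0], 1],
    [[7, 38, 0], [0, 0, 0], 1],
    [[7, 38, 0], [0, 0, 0], 1],
    [[7, 38, 0], [0, 0, 0], 1],
    [[7, 28, 0], [0, 0, 0], 1],
    [[0, 19, 0], [0, 0, 0], 1],
    [[0, 0, 0], [0, 0, 0], 1],
    [[0, 0, 0], [0, 0, 0], 1],
    [[0, 0, 0], [0, 0, 0], 1],
  ],
)

```text
t: 25.1
eef_pos: [0.4184, 0.1479, 0.2517]
ee_rot: [-3.141, -0.0, -3.141]
force: [-0.5, -0.5, 0.2]
width: 0.0877
```

Run:
```python
from w import *
s=arm.get_state(); print(s['t'],s['q'],s['eef_pos'],s['ee_rot'],s['force'],s['width']); 
lid('spice',(.4185,.147,.105),40,'w8.png')
c,im=grab('top','top8.png'); H,S,V=cv2.split(cv2.cvtColor(im,cv2.COLOR_RGB2HSV))
for n,m,p in(('honey',(S<60)&(V>80),(.4814,-.233,.128)),('jam',(S<60)&(V>80),(.519,-.129,.120)),('must',(H>38)&(H<85)&(S>80),(.4755,-.341,.102))):
    e=blob(m.astype(np.uint8)*255,*proj(c,p),20);print(n,p,proj(c,p),e,onz(c,*e[0],p[2]))
a=cv2.resize(im[190:310,320:480],(640,480),interpolation=2); cv2.imwrite('pics/c8.png',a[:,:,::-1])
```

```text
25.1 [ 0.7867 -0.0359 -0.4635 -0.     -1.1436 -2.3573] [0.4184 0.1479 0.2517] [-3.1414 -0.0002 -3.1414] [-0.5309 -0.5037  0.1578] 0.08768933927482371
spice (np.float64(317.9388982831136), np.float64(197.7479255466484)) (array([319.9442, 196.3787]), (51.20128631591797, 54.410400390625), np.int32(1653)) [0.4173 0.1487 0.105 ]
honey (0.4814, -0.233, 0.128) (np.float64(404.10304745072943), np.float64(253.84368972631577)) (array([403.8856, 253.5804]), (21.411439895629883, 22.341053009033203), np.int32(376)) [ 0.4821 -0.2324  0.128 ]
jam (0.519, -0.129, 0.12) (np.float64(364.24175366797886), np.float64(238.86577639787512)) (array([362.0955, 238.4879]), (26.452001571655273, 31.07741355895996), np.int32(498)) [ 0.5199 -0.1233  0.12  ]
must (0.4755, -0.341, 0.102) (np.float64(441.661079694644), np.float64(256.2697334330451)) (array([440.9557, 255.7808]), (20.464508056640625, 21.589637756347656), np.int32(315)) [ 0.4768 -0.3391  0.102 ]
```

View pics/c8.png

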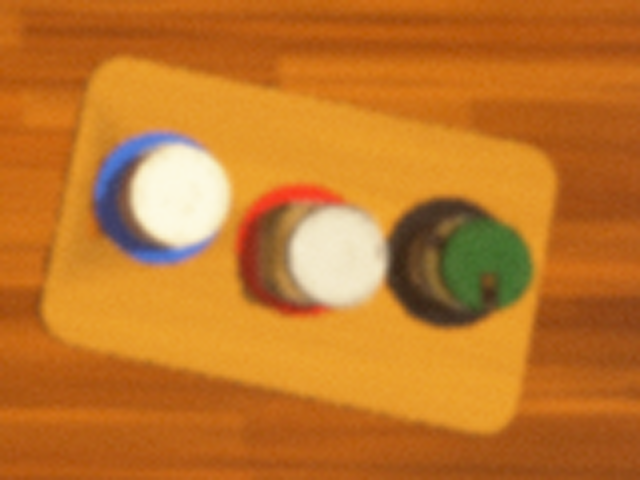

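All three jars stand centred on their coasters in the crop: jam lid at (180,195) on blue, honey at (338,255) on red, mustard at (487,263) on black. The lid offsets are the camera's parallax. Next I grip the spice.

Call:
arm_command(
  motion=[
    [[0.5, 0.5, 20], [0, 0, 0], 1],
    [[0, 0, 35], [0, 0, 0], 1],
    [[0, 0, 35], [0, 0, 0], 1],
    [[0, 0, 35], [0, 0, 0], 1],
    [[0, 0, 27], [0, 0, 0], 1],
    [[0, 0, 15], [0, 0, 0], 1],
    [[0, 0, 8], [0, 0, 0], 1],
    [[0, 0, 3], [0, 0, 0], 1],
    [[0, 0, 0], [0, 0, 0], 1],
    [[0, 0, 0], [0, 0, 0], 1],
  ],
)

```text
t: 26.03
eef_pos: [0.4187, 0.1488, 0.0748]
ee_rot: [3.141, 0.001, 3.141]
force: [0.2, -0.7, 0.2]
width: 0.0877
```

Call:
arm_command(
  motion=[
    [[0, 0, 0], [0, 0, 0], 0.8],
    [[0, 0, 0], [0, 0, 0], 0.7],
    [[0, 0, 0], [0, 0, 0], 0.6],
    [[0, 0, 0], [0, 0, 0], 0.5],
    [[0, 0, 0], [0, 0, 0], 0.4],
    [[0, 0, 0], [0, 0, 0], 0.3],
    [[0, 0, 0], [0, 0, 0], 0.2],
    [[0, 0, 0], [0, 0, 0], 0.2],
    [[0, 0, 0], [0, 0, 0], 0.2],
  ],
  newtons=12,
)

```text
t: 26.78
eef_pos: [0.4181, 0.1486, 0.0739]
ee_rot: [3.142, 0.0, 3.141]
force: [0.4, 0.8, 0.2]
width: 0.0456
```

Call:
arm_command(
  motion=[
    [[0, 0, -10], [0, 0, 0], 0.2],
    [[0, 0, -25], [0, 0, 0], 0.2],
    [[0, 0, -35], [0, 0, 0], 0.2],
    [[0, 0, -35], [0, 0, 0], 0.2],
    [[0, 0, -35], [0, 0, 0], 0.2],
    [[0, 0, -35], [0, 0, 0], 0.2],
    [[0, 0, -10], [0, 0, 0], 0.2],
  ],
)

```text
t: 27.37
eef_pos: [0.4197, 0.1495, 0.2642]
ee_rot: [3.138, 0.006, -3.141]
force: [0.6, 0.5, -0.5]
width: 0.0452
```

Call:
arm_command(
  motion=[
    [[0, -20, 0], [0, 0, 0], 0.2],
    [[-7, -35, 0], [0, 0, 0], 0.2],
    [[-7, -35, 0], [0, 0, 0], 0.2],
    [[-7, -35, 0], [0, 0, 0], 0.2],
    [[-7, -35, 0], [0, 0, 0], 0.2],
    [[-7, -35, 0], [0, 0, 0], 0.2],
    [[-7, -35, 0], [0, 0, 0], 0.2],
    [[-7, -35, 0], [0, 0, 0], 0.2],
    [[-7, -35, 0], [0, 0, 0], 0.2],
    [[-7, -35, 0], [0, 0, 0], 0.2],
    [[-2, -25, 0], [0, 0, 0], 0.2],
    [[0, -15, 0], [0, 0, 0], 0.2],
    [[0, -6, 0], [0, 0, 0], 0.2],
    [[0, 0, 0], [0, 0, 0], 0.2],
    [[0, 0, 0], [0, 0, 0], 0.2],
    [[0, 0, 0], [0, 0, 0], 0.2],
  ],
)

```text
t: 28.7
eef_pos: [0.4828, -0.2316, 0.2587]
ee_rot: [3.141, -0.0, -3.141]
force: [-0.3, 0.4, -1.5]
width: 0.0455
```

Run:
```python
from w import *
s=arm.get_state(); print(s['t'],s['q'],s['eef_pos'],s['ee_rot'],s['force'],s['width']); 
c,im=grab('wrist','w9.png'); print('honey lid exp',proj(c,(.4815,-.2328,.128)))
```

```text
28.7 [-0.0812  0.1222 -0.2792 -0.0003 -1.1697 -1.4892] [ 0.4828 -0.2316  0.2587] [ 3.1413 -0.0002 -3.1413] [-0.2697  0.3969 -1.4527] 0.0454702238942295
honey lid exp (np.float64(317.4811254158363), np.float64(200.56968657343603))
```

View pics/w9.png

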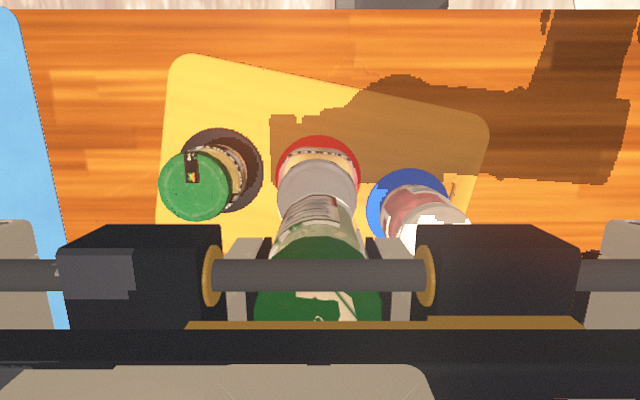

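The spice is held upright. The honey lid is centred at about (316,199), against (317.5,200.6) expected. I lower onto it with a 1.5 mm correction.

Call:
arm_command(
  motion=[
    [[1.5, -1.4, 8], [0, 0, 0], 0.2],
    [[0, 0, 15], [0, 0, 0], 0.2],
    [[0, 0, 15], [0, 0, 0], 0.2],
    [[0, 0, 9], [0, 0, 0], 0.2],
    [[0, 0, 4], [0, 0, 0], 0.2],
    [[0, 0, 2], [0, 0, 0], 0.2],
    [[0, 0, 1], [0, 0, 0], 0.2],
    [[0, 0, 0], [0, 0, 0], 0.2],
    [[0, 0, 0], [0, 0, 0], 0.2],
    [[0, 0, 0], [0, 0, 0], 0.2],
  ],
)

```text
t: 29.58
eef_pos: [0.4817, -0.2339, 0.2054]
ee_rot: [-3.141, 0.001, 3.141]
force: [-0.7, 0.2, -0.7]
width: 0.0451
```

Call:
arm_command(
  motion=[
    [[0, 0, 0.8], [0, 0, 0], 0.2],
    [[0, 0, 0.7], [0, 0, 0], 0.2],
    [[0, 0, 0], [0, 0, 0], 0.2],
    [[0, 0, 0], [0, 0, 0], 0.2],
  ],
)

```text
t: 29.92
eef_pos: [0.4814, -0.2339, 0.2034]
ee_rot: [-3.142, -0.0, 3.141]
force: [-0.1, 0.1, -1.0]
width: 0.0454
```

Call:
arm_command(
  motion=[
    [[0, 0, 0.8], [0, 0, 0], 0.2],
    [[0, 0, 0.5], [0, 0, 0], 0.2],
    [[0, 0, 0], [0, 0, 0], 0.2],
    [[0, 0, 0], [0, 0, 0], 0.2],
    [[0, 0, 0], [0, 0, 0], 0.2],
  ],
)

```text
t: 30.33
eef_pos: [0.4814, -0.2338, 0.202]
ee_rot: [-3.142, -0.0, 3.141]
force: [0.4, -0.3, -0.9]
width: 0.0449
```

Call:
arm_command(
  motion=[
    [[0, 0, 0.5], [0, 0, 0], 0.2],
    [[0, 0, 0], [0, 0, 0], 0.2],
    [[0, 0, 0], [0, 0, 0], 0.2],
    [[0, 0, 0], [0, 0, 0], 0.2],
  ],
)

```text
t: 30.67
eef_pos: [0.4815, -0.2339, 0.2017]
ee_rot: [-3.141, 0.0, 3.141]
force: [-0.5, -0.1, 0.5]
width: 0.0455
```

Touching (+0.5 N, where it hung at −1 N). I open slowly and evenly, then retreat.

Call:
arm_command(
  motion=[
    [[0, 0, 0], [0, 0, 0], 0.53],
    [[0, 0, 0], [0, 0, 0], 0.58],
    [[0, 0, 0], [0, 0, 0], 0.65],
    [[0, 0, 0], [0, 0, 0], 0.75],
    [[0, 0, 0], [0, 0, 0], 0.85],
    [[0, 0, 0], [0, 0, 0], 0.85],
    [[0, 0, 0], [0, 0, 0], 0.85],
    [[0, 0, -10], [0, 0, 0], 0.85],
    [[0, 0, -20], [0, 0, 0], 0.85],
    [[0, 0, -30], [0, 0, 0], 0.85],
    [[0, 0, -30], [0, 0, 0], 0.85],
    [[0, 0, -30], [0, 0, 0], 0.85],
    [[0, 0, 0], [0, 0, 0], 0.85],
    [[0, 0, 0], [0, 0, 0], 0.85],
  ],
)

```text
t: 31.83
eef_pos: [0.4822, -0.2341, 0.3243]
ee_rot: [-3.141, 0.005, 3.141]
force: [-0.4, -0.1, -0.4]
width: 0.0743
```

Run:
```python
from w import *
s=arm.get_state(); print(s['t'],s['eef_pos'],s['force'],s['width']); 
c,im=grab('wrist'); print('spice',proj(c,(.4815,-.2335,.233)),'honey',proj(c,(.4815,-.2335,.128)))
sc=grab('scene')[1]; cv2.imwrite('pics/f1.png',np.vstack([im[:260],cv2.resize(sc[150:290,270:530],(640,340),interpolation=2)])[:,:,::-1])
lid('spice',(.4815,-.2335,.233),45)
```

```text
31.8333 [ 0.4822 -0.2341  0.3243] [-0.4098 -0.1177 -0.3694] 0.0743392752274152
spice (np.float64(320.0522392837197), np.float64(214.14269504054266)) honey (np.float64(319.51063233441545), np.float64(184.61570238378155))
spice (np.float64(319.35805344944816), np.float64(217.459684585846)) (array([318.7063, 242.689 ]), (12.315109252929688, 36.55485916137695), np.int32(186)) [ 0.4998 -0.2339  0.233 ]
```

View pics/f1.png

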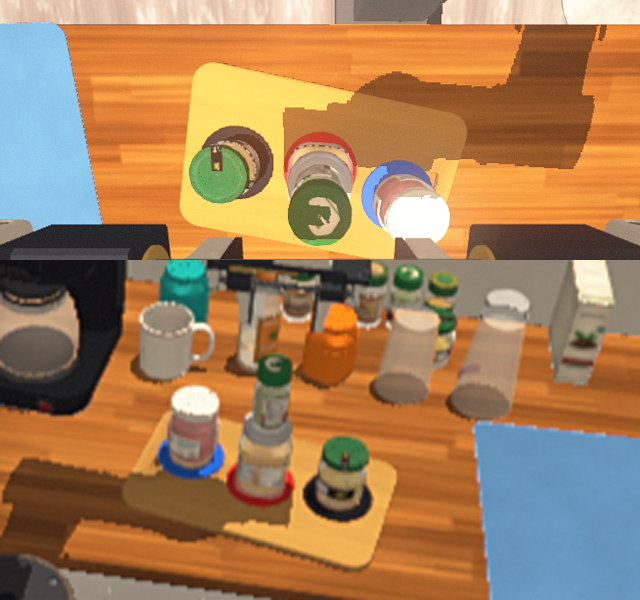

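The final picture shows the spice upright on the honey lid, with its cap at about (320,212) against (320,214) expected. Jam, honey and mustard stand on the blue, red and black coasters, and the gripper is clear. I hand in.

```bash
python3 -c "
from station import arm
print(arm.job_done())"
```

```text
the job is handed in; nothing more can be done
None
```

The job is done and handed in at about 32 s of the 128 s allowed; `job_done` gives no verdict. The jam stands on the blue coaster (left), the honey on red (middle) and the mustard on black (right). The spice jar stands upright on the honey lid.

- **Last checks:** In the final wrist view the spice cap was about 2 px (1–2 mm) from where it should be. In the earlier top view the honey and mustard lids were within about 2.5 mm of where I released them. The final scene picture shows all four jars upright, the mug standing by the board and the gripper clear. I moved nothing near the toothpick jar but took no final measurement of it or the mug.
- **Disagreements:** The two cameras differed by up to 2 mm on the coasters, 3 mm on the mustard and about 5 mm on the spice jar when seen from the side. A few automatic fits were spoiled by shadow, coaster rims or hidden parts: the jam lid in the first wrist view and again in the top view, the blue and black coasters in the wrist views, and the spice cap in the last check. In those cases I read the outlines from the pictures, and they agreed with the estimates.

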